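# Erect a tray blank, release the catch and hold the bonding press shut

## Task

Make up the small cardboard tray in the corner-bonding fixture: first raise its three lowered walls until they stand upright like the fourth. Then flip the upright safety catch in front of the lever right over towards the tray, and after that pull the lever by its black handle bar from its rear position forward, to the side where the catch is, fully to its stop. Finish still holding the lever at the stop (it springs back if let go) with all walls upright, and do not disturb the vial, tape roll and marker standing around.

Things in the scene. Friction and masses are not known exactly. Their poses are not given: they have to be found in the camera images.
- fixture: corner-bonding fixture, fixed: aluminium plate on a grey housing, 190 mm in its x (centred), y from -175 to +100 mm, top 50 mm above the worktop. Origin on the worktop, z up, -x = front (roughly towards the robot). Tray in the -y half, lever and catch in the +y half. Four black jaws, tops at 85 mm, off the tray's corners; they close in with the lever. Lever's bearing cheeks to 102 mm at y = 57 and 93 mm, x = 0
- tray_centre (a point): centre of the cardboard tray floor, 90 by 90 mm, 50 mm above the worktop, at (0, -85 mm) in the fixture's axes; axes as the fixture's. The wall on its +y side (45 mm high) already stands and is fixed; the other three are hinged
- wall_near (a joint): angle of the wall on the tray's -x side, rad: 0 = flat outwards, 1.57 = upright, stop 1.60; starts at 0.65 to 1.0, turns stiffly (0.025 N m) and stays put. Hinge line 52 mm above the worktop, 45 mm from the tray's centre. Wall 45 mm high from hinge to free edge, 82 mm wide, 3 mm thick. A fingertip against its free edge from outside, moved up and in along the edge's arc, raises it (a level push may jam)
- wall_far (a joint): angle of the wall on the tray's +x side, rad: 0 = flat outwards, 1.57 = upright, stop 1.60; starts at 0.65 to 1.0, turns stiffly (0.025 N m) and stays put. Hinge line 52 mm above the worktop, 45 mm from the tray's centre. Wall 45 mm high from hinge to free edge, 82 mm wide, 3 mm thick. A fingertip against its free edge from outside, moved up and in along the edge's arc, raises it (a level push may jam)
- wall_side (a joint): angle of the wall on the tray's -y side, rad: 0 = flat outwards, 1.57 = upright, stop 1.60; starts at 0.65 to 1.0, turns stiffly (0.025 N m) and stays put. Hinge line 52 mm above the worktop, 45 mm from the tray's centre. Wall 45 mm high from hinge to free edge, 82 mm wide, 3 mm thick. A fingertip against its free edge from outside, moved up and in along the edge's arc, raises it (a level push may jam)
- wall_near_edge (a point): middle of the free edge of the -x wall
- wall_far_edge (a point): middle of the free edge of the +x wall
- wall_side_edge (a point): middle of the free edge of the -y wall
- catch (a joint): angle of the safety catch, rad: 0 to 0.1 = upright, locks the lever; its top flips towards the tray (fixture -y) to the stop at 1.05; lever free and catch counted as flipped beyond 0.85. Stays where left (about 1 N at its top). Shaft along fixture x, 61 mm above the worktop; the tab stands at fixture x = -70, y = +75 mm
- catch_tip (a point): centre of the round black thumb end of the catch, 68 mm from its shaft (129 mm above the worktop when upright); thumb end 18 mm across (fixture y), 12 mm thick (fixture x), on a steel tab 14 mm wide and 10 mm thick
- lever (a joint): angle of the lever, rad: 0 = rear rest, leaning 0.6 to the fixture's +x; pulling its top towards fixture -x increases it to the stop at 1.15 (leaning 0.55 to -x). Blocked within the first 0.2 by the upright catch. A spring pulls it back: 1.5 N at the handle at rest, 5 N at the stop. Axis along fixture y, 90 mm above the worktop, at fixture x = 0
- lever_grip (a point): grip point of the lever: middle of a round black handle bar, 16 mm in diameter, that points along the fixture's +y from the lever's steel stem; 90 mm from the lever's axis, at fixture y = +117 mm. The free bar runs 28 mm to either side. 164 mm above the worktop at rest, 180 mm at the top of its arc, 167 mm at the stop
- vial: small vial, 27 mm across, 61 mm high, bystander, origin under its foot
- tape: roll of tape lying flat, 70 mm across, 20 mm high, bystander, origin under it
- marker: marker pen lying down, 139 mm long, 17 mm thick, bystander, origin under its middle

How it is judged:
On the way, in this order (a step that is already met when the one before it is completed fails the run):
1. the three walls stand upright (value of joint each of wall_near, wall_far, wall_side above 1.4 rad), for 0.2 s.
2. the safety catch is flipped over (all of step 1 and value of joint catch above 0.85 rad), for 0.2 s.
3. the lever is pulled to its stop (all of step 2 and value of joint lever above 1.03 rad), for 0.2 s.
At the end, for the whole second after the job is handed in: The three hinged walls are within about 10 degrees of upright (over 1.4 rad), the catch is flipped (over 0.85 rad), and the robot is holding the lever (pushing on it with over 1 N) within 0.12 rad of its stop (over 1.03 rad) (all of step 3 and contact force between any of the fingers, the arm and lever above 1 N); the arm keeps its last pose, push and grip.
It fails at once if the small glass vial is disturbed (moved over 20 mm) (distance of vial from where it was at the start of the episode above 0.02 m).
It fails at once if the roll of tape is disturbed (moved over 20 mm) (distance of tape from where it was at the start of the episode above 0.02 m).
It fails at once if the marker pen is disturbed (moved over 20 mm) (distance of marker from where it was at the start of the episode above 0.02 m).
It also fails if it takes over 64 s, if anything falls off the work surface, if the arm or the gripper's body presses on something with over 40 N, if the wrist force passes 120 N, or if a joint passes its speed limit or range.

## Robot

A 6-joint arm with a two-finger parallel gripper is mounted at the origin on a cart in front of the work surface, level with it; the furniture and walls round the work are solid. World frame = base frame: x ahead of the robot, y to its left, z up, the work surface at z = 0. Lengths are in m, angles in rad, forces in N, time in s.
With the tool pointing down it reaches from about 0.375 to 0.9 m from the base axis. Payload 3.1 kg.
Tool frame: the origin (TCP) lies on the centre line of the jaws, within the pads' length; the fingertips stand 8 mm ahead of it and the grasp point (between the pads) lies 11 mm behind it; z points along the fingers, x is the direction in which the jaws open and shut, and the axes are right-handed (so a half turn about z gives the same grasp; the last joint's range is limited). The gripper opens to 87 mm and grips with 3 to 60 N. Pads are 19 mm wide; open, the fingers measure 117 mm over their backs; the gripper's body (75 mm by 190 mm) begins 51 mm behind the grasp point.
Start: joints at [0.949, 0.527, 1.433, -0, 1.181, -0.178], TCP at [0.268, 0.564, 0.231] pointing down, gripper open.
Joint ranges: [-3.08, 3.08], [-0.75, 2.2], [0.22, 2.44], [-1.43, 4.57], [0, 2.65], [-2.85, 2.85]. Speed limits (rad/s): [2.79, 2.79, 3.14, 3.14, 3.14, 3.14].

## Interface

Orientations are given as a rotation vector (axis times angle).
In Python, from bench import get_state, read_camera, job_done gives the robot as it stands.
- The arm moves only by the tool play_rows, never from a script. Its argument "increments" is a list of rows, each a list of 3 entries, a list of its own where there are three numbers: the shift along the world's x, y, z in cm, then the turn, a rotation vector about the world's x, y, z in units of 10 degrees (1.0 is 10 degrees), then the closure, from 0 (fully open) to 1 (shut). A call has 1 to 12 rows; each row is the pose to reach, as a shift and turn from the pose commanded when the call began; what a row does not reach only later rows make up. A row lasts 1/8 s, in which the tool goes at most 62.5 mm and 10.7 degrees, less where a joint would pass 70% of its speed; a pose out of reach is approached as far as the arm can. A call with a gripper value outside its range is refused whole. The fingers move at their own pace and stop on an object; "squeeze" is the grip in N (left out, the last holds). Time passes only in rows, so rows that repeat a pose let the fingers close. It gives the time, the measured TCP pose, the force and the opening at its end, in the units of the state.
- get_state(): the state, without advancing time (a new reading comes with each control period).
- read_camera(name): name is "scene" or "side" or "wrist"; returns a dict with "pixels" (400x640x3 uint8, red, green, blue), "camera_matrix" (3x3 intrinsics, pixels), "eye" and "orientation" of the camera in the world. Camera axes: x right, y down, z forward; pixel columns grow to the right and rows downward; lengths in m; the calibration is good to about 2 mm. A picture is of the moment at which its call begins. There is no depth.
- job_done(): hands the job in, once; it reports no verdict.
The state is a dict: "clock": time; "joints": joint angles; "dq": joint speeds; "effort": joint torques, N m; "ee_pos": TCP position; "tool_rot": TCP orientation; "ft_force": force on the tool from outside, world axes, zero at the start; "ft_torque": the same for the moment, N m; "grip_width": finger opening in m.
Only numpy, scipy, OpenCV 4.12 (cv2) and the standard library are available. Lean on these libraries where they do the work, as an engineer would, in place of code of your own. Each camera call takes 0.05 s, during which the arm holds its last target.

## Working session

There is one attempt and no reset: what is moved stays moved. The work goes in short steps, Python scripts to look and compute and a tool call to move; the robot and the scene stay as the last step left them, time stands still between calls to the robot, and variables do not carry over. Pictures are saved under pics/ and viewed, and the job is handed in when it is done.

Besides the shell and the picture viewer there is one more tool, called after ">>>" by a JSON object that holds its "op" and its "data". play_rows: Moves the arm, as the interface text tells. Its arguments: {"type":"object","properties":{"increments":{"type":"array"},"squeeze":{"type":"number"}},"required":["increments"]}

```bash
mkdir -p pics; ls; cat > look.py <<'E'
import sys,cv2,json
from bench import *
tag=sys.argv[1]
for n in sys.argv[2:]:
    c=read_camera(n); cv2.imwrite(f'pics/{tag}_{n}.png',c['pixels'][:,:,::-1])
    import pickle; pickle.dump(c,open(f'pics/{tag}_{n}.pkl','wb'))
    print(n,c['camera_matrix'],c['eye'],c['orientation'])
E
python3 look.py a scene side wrist; python3 -c "
from bench import *;print(get_state())"
```

```text
pics
scene [[429.98415481   0.         319.27004825]
 [  0.         429.98415481 199.67582782]
 [  0.           0.           1.        ]] [-0.22889497 -0.8367631   0.90237737] [-2.05907763  0.77693081 -0.41941736]
side [[363.21890149   0.         326.36514933]
 [  0.         363.21890149 202.68453083]
 [  0.           0.           1.        ]] [ 0.03424322 -0.68319181  0.56669819] [-2.00681146  0.61470564 -0.37274509]
wrist [[318.81104244   0.         323.93725131]
 [  0.         318.81104244 196.12829357]
 [  0.           0.           1.        ]] [0.20849136 0.59225516 0.38402899] [2.47203715 1.56150324 0.19581154]
{'clock': 0.15, 'joints': array([ 9.48504243e-01,  5.28225369e-01,  1.43361811e+00,  1.52516181e-06,
        1.18137766e+00, -1.78471646e-01]), 'dq': array([-0.0024726 , -0.0016455 , -0.0045623 , -0.00071443,  0.00127567,
        0.00012837]), 'effort': array([ 4.00698764e-04, -4.40430415e+01, -1.76842886e+01,  6.33077882e-02,
        5.52477362e-02, -1.13181545e-04]), 'ee_pos': array([0.26800406, 0.56401811, 0.22980994]), 'tool_rot': array([ 2.65537745e+00,  1.67771722e+00, -2.37112178e-03]), 'ft_force': array([-0.03011817,  0.71996277, -0.53607807]), 'ft_torque': array([-0.00591147, -0.04561702,  0.02417124]), 'grip_width': 0.08667318524766131}
```

View pics/a_scene.png

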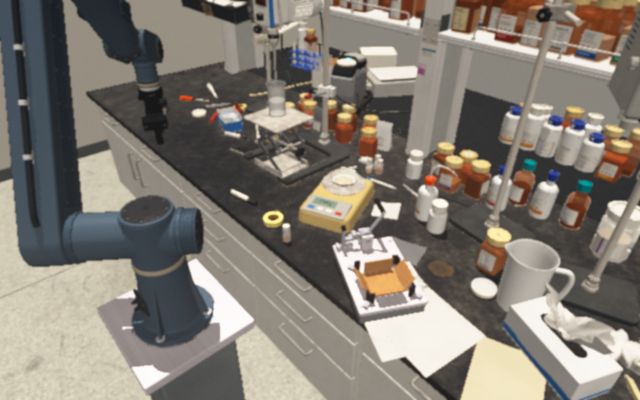

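View pics/a_side.png

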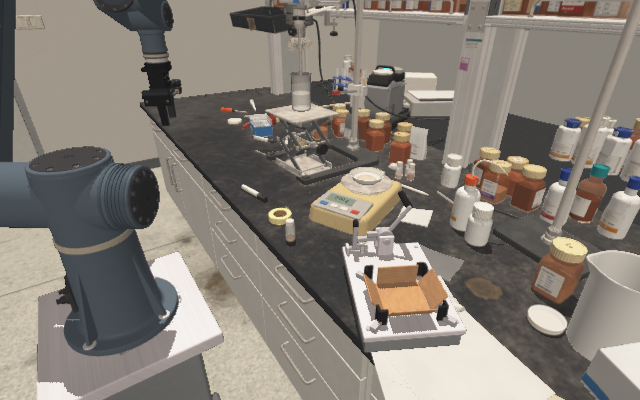

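View pics/a_wrist.png

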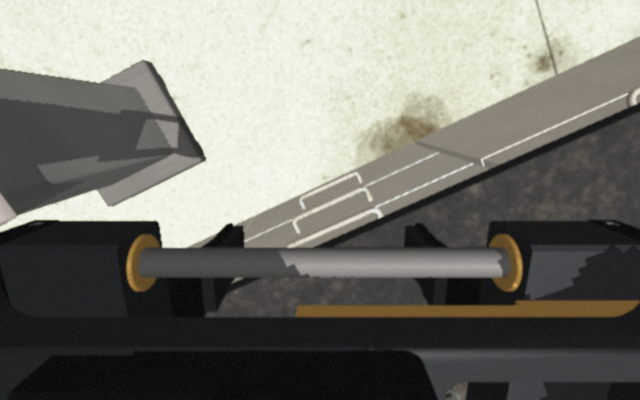

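```bash
python3 -c "
import cv2
a=cv2.imread('pics/a_side.png')[180:350,330:480]; cv2.imwrite('pics/c1.png',cv2.resize(a,None,fx=5,fy=3.5*1,interpolation=3) if 0 else cv2.resize(a,None,fx=3.5,fy=3.5,interpolation=2))
a=cv2.imread('pics/a_scene.png')[190:330,320:440]; cv2.imwrite('pics/c2.png',cv2.resize(a,None,fx=4.2,fy=4.2,interpolation=2))
"
```

```text
(no output)
```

View pics/c1.png

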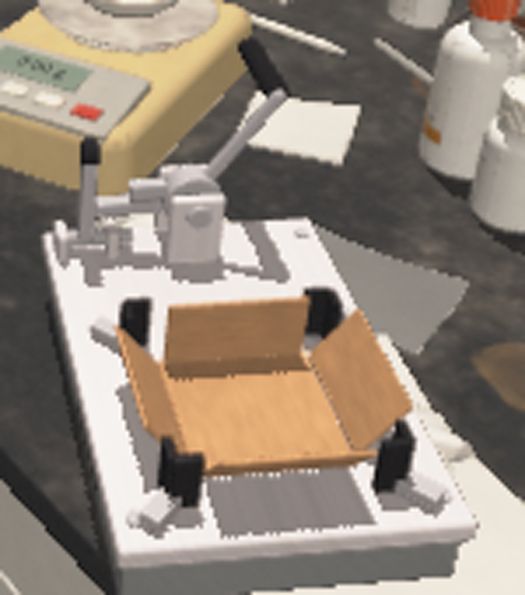

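View pics/c2.png

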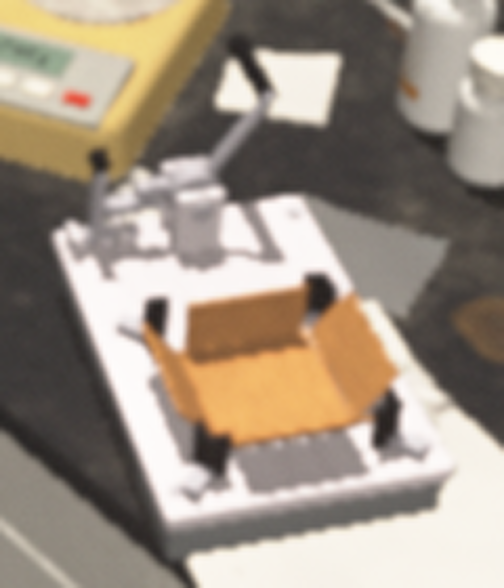

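```bash
cat > cam.py <<'E'
import numpy as np,pickle
from scipy.spatial.transform import Rotation as R
class Cam:
    def __init__(s,f):
        c=pickle.load(open(f,'rb')); s.K=np.array(c['camera_matrix']); s.e=np.array(c['eye']); s.R=R.from_rotvec(c['orientation']).as_matrix()
    def proj(s,P):
        q=(np.atleast_2d(P)-s.e)@s.R@s.K.T; return q[:,:2]/q[:,2:]
def fx(p,P):
    c,s_=np.cos(p[2]),np.sin(p[2]); P=np.atleast_2d(P).astype(float)
    return np.c_[p[0]+c*P[:,0]-s_*P[:,1],p[1]+s_*P[:,0]+c*P[:,1],P[:,2]]
E
cat > fit.py <<'E'
from cam import *
from scipy.optimize import least_squares
S=Cam('pics/a_side.pkl');C=Cam('pics/a_scene.pkl')
P=np.array([[-.095,.1,.05],[-.095,-.175,.05],[.095,-.175,.05],[.095,.1,.05],[-.07,.075,.129]])
us=np.array([330,180])+(np.array([[44,235],[112,555],[476,530],[310,222],[90,150]])+.5)/3.5-.5
uc=np.array([320,190])+(np.array([[55,235],[163,520],[455,465],[312,200],[98,160]])+.5)/4.2-.5
f=lambda p:np.r_[(S.proj(fx(p,P))-us).ravel(),(C.proj(fx(p,P))-uc).ravel()]
r=least_squares(f,[.6,-.1,0.])
print(r.x); print(f(r.x).reshape(-1,2).round(1))
for g in (lambda p:f(p)[:10],lambda p:f(p)[10:]): print(least_squares(g,r.x).x)
p=r.x
# wall angles: predicted edges
for n,q in (('grip',[.0508,.117,.164]),('barend',[.0508,.145,.164]),('stem',[.0508,.089,.164])):
    print(n,fx(p,q),((S.proj(fx(p,q))-[330,180])*3.5).round())
for a in (.65,.75,.85,.95,1.0):
    h=.045*np.sin(a)+.052; o=.045+.045*np.cos(a)
    print(a,'near',((S.proj(fx(p,[[-o,-.085+.041,h],[-o,-.085-.041,h]]))-[330,180])*3.5).round().tolist(),'far',((S.proj(fx(p,[[o,-.085+.041,h],[o,-.085-.041,h]]))-[330,180])*3.5).round().tolist(),'side',((S.proj(fx(p,[[-.041,-.085-o,h],[.041,-.085-o,h]]))-[330,180])*3.5).round().tolist())
E
python3 fit.py
```

```text
[ 0.50702322 -0.24886346 -0.51234787]
[[-0.1 -0.9]
 [-0.1 -0.3]
 [ 0.4 -0. ]
 [ 0.6 -0.6]
 [ 0.1  0.8]
 [-0.1 -1. ]
 [-0.1  0.3]
 [ 0.2  1.7]
 [-2.2 -0.7]
 [ 0.7  0.4]]
[ 0.50633621 -0.24892845 -0.51088005]
[ 0.50827821 -0.24873796 -0.51464752]
grip [[ 0.60865662 -0.17179016  0.164     ]] [[261.  67.]]
barend [[ 0.62238292 -0.14738548  0.164     ]] [[250.  47.]]
stem [[ 0.59493032 -0.19619485  0.164     ]] [[273.  87.]]
0.65 near [[99.0, 334.0], [124.0, 437.0]] far [[369.0, 320.0], [423.0, 419.0]] side [[217.0, 490.0], [377.0, 480.0]]
0.75 near [[104.0, 329.0], [130.0, 432.0]] far [[365.0, 316.0], [418.0, 415.0]] side [[217.0, 481.0], [376.0, 471.0]]
0.85 near [[110.0, 325.0], [137.0, 427.0]] far [[361.0, 312.0], [414.0, 411.0]] side [[216.0, 472.0], [374.0, 462.0]]
0.95 near [[116.0, 321.0], [144.0, 423.0]] far [[356.0, 308.0], [408.0, 407.0]] side [[214.0, 462.0], [373.0, 453.0]]
1.0 near [[119.0, 319.0], [147.0, 421.0]] far [[353.0, 307.0], [405.0, 406.0]] side [[214.0, 458.0], [372.0, 448.0]]
```

```bash
cat > g.py <<'E'
from cam import *
from bench import get_state
S=Cam('pics/a_side.pkl')
def gnd(u,z):
    d=S.R@np.linalg.solve(S.K,[u[0],u[1],1]); t=(z-S.e[2])/d[2]; return (S.e+t*d)[:2].round(3)
for n,u,z in (('vial',(291,241),0),('tape',(280,215),.02),('marker',(254,192),.008),('jack base',(310,180),0),('jacktop near',(300,128),.12),('jackL',(270,108),.12),('jackR',(337,117),.12),('scaleL',(313,222),0),('scaleR',(400,190),.0),('balance top',(368,178),.08)): print(n,gnd(u,z))
s=get_state(); M=R.from_rotvec(s['tool_rot']).as_matrix(); print(M.round(3), np.degrees(np.arctan2(M[1,0],M[0,0])))
p=[.507,-.249,-.512]
for n,q in dict(near0=[-.098,-.085,.08],far0=[.102,-.085,.08],side0=[0,-.182,.08],catch0=[-.07,.102,.13],grip=[.051,.117,.164],stop=[-.047,.117,.167]).items(): print(n,fx(p,q).round(4),np.hypot(*fx(p,q)[0,:2]).round(3))
E
python3 g.py
```

```text
vial [0.414 0.035]
tape [0.439 0.142]
marker [0.446 0.34 ]
jack base [0.66 0.33]
jacktop near [0.752 0.549]
jackL [0.791 0.895]
jackR [0.97  0.598]
scaleL [0.516 0.083]
scaleR [0.876 0.092]
balance top [0.732 0.099]
[[ 0.429  0.903 -0.001]
 [ 0.903 -0.429 -0.001]
 [-0.002 -0.    -1.   ]] 64.57094211835269
near0 [[ 0.3799 -0.2751  0.08  ]] 0.469
far0 [[ 0.5543 -0.3731  0.08  ]] 0.668
side0 [[ 0.4178 -0.4077  0.08  ]] 0.584
catch0 [[ 0.4959 -0.1258  0.13  ]] 0.512
grip [[ 0.6088 -0.172   0.164 ]] 0.633
stop [[ 0.5233 -0.124   0.167 ]] 0.538
```

```bash
python3 - <<'E'
import numpy as np
p0=np.array([.268,.564])
a=np.radians(np.linspace(64.6,-34,17)); r=np.linspace(.624,.48,17)
for k in range(1,17):
    q=np.array([r[k]*np.cos(a[k]),r[k]*np.sin(a[k])])-p0
    print(k,(q*100).round(1),(-9.39*k/16).__round__(2))
E
```

```text
1 [ 5.4 -4. ] -0.59
2 [10.3 -8.5] -1.17
3 [ 14.6 -13.4] -1.76
4 [ 18.3 -18.6] -2.35
5 [ 21.3 -24.2] -2.93
6 [ 23.7 -30. ] -3.52
7 [ 25.4 -35.9] -4.11
8 [ 26.4 -41.8] -4.7
9 [ 26.8 -47.8] -5.28
10 [ 26.5 -53.6] -5.87
11 [ 25.6 -59.3] -6.46
12 [ 24.1 -64.8] -7.04
13 [ 22.1 -70. ] -7.63
14 [ 19.5 -74.8] -8.22
15 [ 16.4 -79.2] -8.8
16 [ 13.  -83.2] -9.39
```

>>> {"op": "play_rows", "data": {"increments": [[[5.4, -4, 2], [0, 0, -0.6], 1], [[10.3, -8.5, 4], [0, 0, -1.2], 1], [[14.6, -13.4, 5], [0, 0, -1.8], 1], [[18.3, -18.6, 5], [0, 0, -2.4], 1], [[21.3, -24.2, 5], [0, 0, -2.9], 1], [[23.7, -30, 5], [0, 0, -3.5], 1], [[25.4, -35.9, 5], [0, 0, -4.1], 1], [[26.4, -41.8, 5], [0, 0, -4.7], 1], [[26.8, -47.8, 5], [0, 0, -5.3], 1], [[26.5, -53.6, 5], [0, 0, -5.9], 1], [[25.6, -59.3, 5], [0, 0, -6.5], 1], [[24.1, -64.8, 5], [0, 0, -7], 1]], "squeeze": 15}}

```text
clock: 1.65
ee_pos: [0.5091, -0.0858, 0.2804]
tool_rot: [3.138, -0.154, 0.001]
ft_force: [0.8, -1.3, 0.7]
grip_width: 0.0003
```

>>> {"op": "play_rows", "data": {"increments": [[[-2.5, -5, 0], [0, 0, -0.8], 1], [[-6, -10, 0], [0, 0, -1.6], 1], [[-9.5, -15, 0], [0, 0, -2.4], 1], [[-12.9, -19.1, 0], [0, 0, -2.4], 1], [[-12.9, -19.1, -5], [0, 0, -2.4], 1], [[-12.9, -19.1, -10], [0, 0, -2.4], 1], [[-12.9, -19.1, -14], [0, 0, -2.4], 1], [[-12.9, -19.1, -14], [0, 0, -2.4], 1]]}}

```text
clock: 2.65
ee_pos: [0.3786, -0.2728, 0.1382]
tool_rot: [-3.034, 0.797, 0.01]
ft_force: [-0.2, -0.4, -0.6]
grip_width: 0.0002
```

```bash
python3 look.py b side scene >/dev/null; python3 -c "
import cv2
from bench import *
s=get_state();print(s['ee_pos'],s['tool_rot'],s['ft_force'])
a=cv2.imread('pics/b_side.png')[150:350,310:490]; cv2.imwrite('pics/b1.png',cv2.resize(a,None,fx=3,fy=3,interpolation=2))
"
```

```text
[ 0.38067471 -0.27488804  0.14106628] [ 3.03841241e+00 -7.97801494e-01  4.63313321e-04] [-0.26509769 -0.17248604  0.3481594 ]
```

View pics/b1.png

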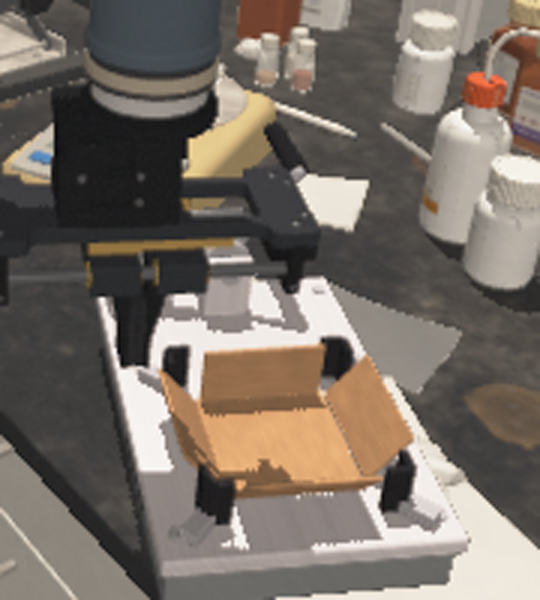

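>>> {"op": "play_rows", "data": {"increments": [[[0, 0, -3], [0, 0, 0], 1], [[0, 0, -6], [0, 0, 0], 1], [[0.5, -0.3, -6], [0, 0, 0], 1], [[0.9, -0.5, -6], [0, 0, 0], 1], [[1.2, -0.7, -5.8], [0, 0, 0], 1], [[1.5, -0.8, -5.6], [0, 0, 0], 1], [[1.95, -1.1, -5.4], [0, 0, 0], 1], [[2.2, -1.25, -5.3], [0, 0, 0], 1], [[2.5, -1.4, -5.2], [0, 0, 0], 1], [[2.75, -1.55, -5.2], [0, 0, 0], 1], [[2.95, -1.65, -5.1], [0, 0, 0], 1], [[2.95, -1.65, -5.1], [0, 0, 0], 1]]}}

```text
clock: 4.25
ee_pos: [0.4102, -0.2913, 0.0895]
tool_rot: [3.038, -0.798, 0.001]
ft_force: [0.4, 0.7, 0.2]
grip_width: 0.0003
```

```bash
cat > st.py <<'E'
import sys,cv2,os
from cam import *
from bench import *
tag=sys.argv[1]; p=[.507,-.249,-.512]
os.system(f'python3 look.py {tag} side >/dev/null')
s=get_state(); d=s['ee_pos']; c,n=np.cos(p[2]),np.sin(p[2]); v=d[:2]-p[:2]
print('fix xyz mm',(1000*np.r_[c*v[0]+n*v[1],-n*v[0]+c*v[1],d[2]]).round(1)); f=s['ft_force']; print('force fix',[round(c*f[0]+n*f[1],1),round(-n*f[0]+c*f[1],1),round(f[2],1)],s['clock'],s['grip_width'])
a=cv2.imread(f'pics/{tag}_side.png')[150:350,310:490]; cv2.imwrite(f'pics/{tag}1.png',cv2.resize(a,None,fx=3,fy=3,interpolation=2))
E
python3 st.py c
```

```text
this script no longer has the robotException ignored in: <_io.TextIOWrapper mode='rw' encoding='UTF-8'>
Traceback (most recent call last):
BrokenPipeError: [Errno 32] Broken pipe
```

```bash
sed -i "s/^os.system.*/r_=read_camera('side'); cv2.imwrite(f'pics\/{tag}_side.png',r_['pixels'][:,:,::-1])/" st.py; python3 st.py d
```

```text
fix xyz mm [-63.8 -84.3  89.5]
force fix [np.float64(0.9), np.float64(0.2), np.float64(-0.7)] 4.35 0.0005478585158184813
```

View pics/d1.png

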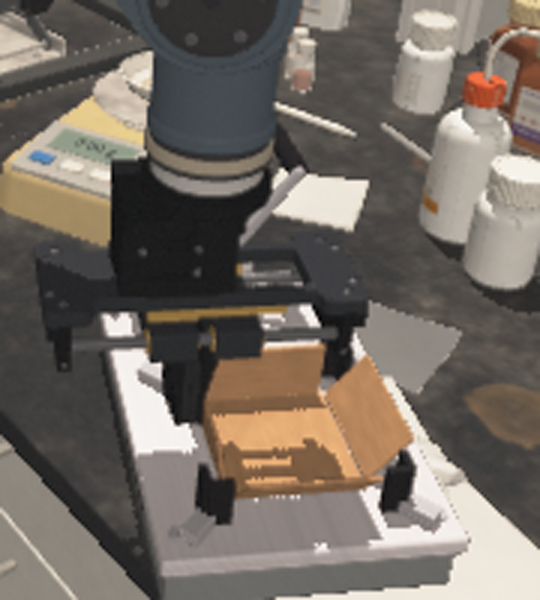

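>>> {"op": "play_rows", "data": {"increments": [[[0.1, -0.05, 0], [0, 0, 0], 1], [[0.1, -0.05, 0], [0, 0, 0], 1], [[0.1, -0.05, 0], [0, 0, 0], 1]]}}

```text
clock: 4.72
ee_pos: [0.4108, -0.2915, 0.0895]
tool_rot: [-3.039, 0.798, 0.0]
ft_force: [0.1, 0.1, 0.3]
grip_width: 0.0005
```

>>> {"op": "play_rows", "data": {"increments": [[[0.1, -0.05, 0], [0, 0, 0], 1], [[0.1, -0.05, 0], [0, 0, 0], 1], [[0.1, -0.05, 0], [0, 0, 0], 1]]}}

```text
clock: 5.1
ee_pos: [0.4119, -0.2921, 0.0896]
tool_rot: [3.039, -0.798, 0.0]
ft_force: [-1.3, 0.4, 0.2]
grip_width: 0.0003
```

```bash
python3 st.py e
```

```text
fix xyz mm [-61.8 -84.1  89.6]
force fix [np.float64(-1.2), np.float64(0.4), np.float64(-0.1)] 5.15 0.0007456255287087408
```

View pics/e1.png

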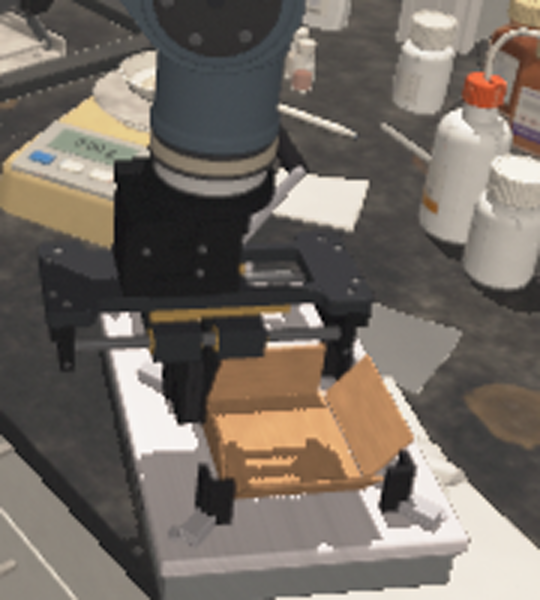

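>>> {"op": "play_rows", "data": {"increments": [[[0.1, -0.05, 0], [0, 0, 0], 1], [[0.1, -0.05, 0], [0, 0, 0], 1], [[0.1, -0.05, 0], [0, 0, 0], 1]]}}

```text
clock: 5.52
ee_pos: [0.4129, -0.2926, 0.0895]
tool_rot: [3.038, -0.798, 0.0]
ft_force: [-0.2, 0.4, 0.0]
grip_width: 0.0006
```

>>> {"op": "play_rows", "data": {"increments": [[[0.1, -0.05, 0], [0, 0, 0], 1], [[0.1, -0.05, 0], [0, 0, 0], 1], [[0.1, -0.05, 0], [0, 0, 0], 1]]}}

```text
clock: 5.9
ee_pos: [0.4139, -0.2931, 0.0895]
tool_rot: [3.038, -0.798, 0.0]
ft_force: [-0.2, 0.4, -0.4]
grip_width: 0.0005
```

```bash
python3 st.py f; python3 -c "
import cv2
a=cv2.imread('pics/f_side.png')[250:330,350:460]; cv2.imwrite('pics/f2.png',cv2.resize(a,None,fx=7,fy=7,interpolation=2))"
```

```text
fix xyz mm [-59.5 -84.1  89.6]
force fix [np.float64(0.8), np.float64(-0.5), np.float64(1.0)] 5.95 0.00023947971559973457
```

View pics/f2.png

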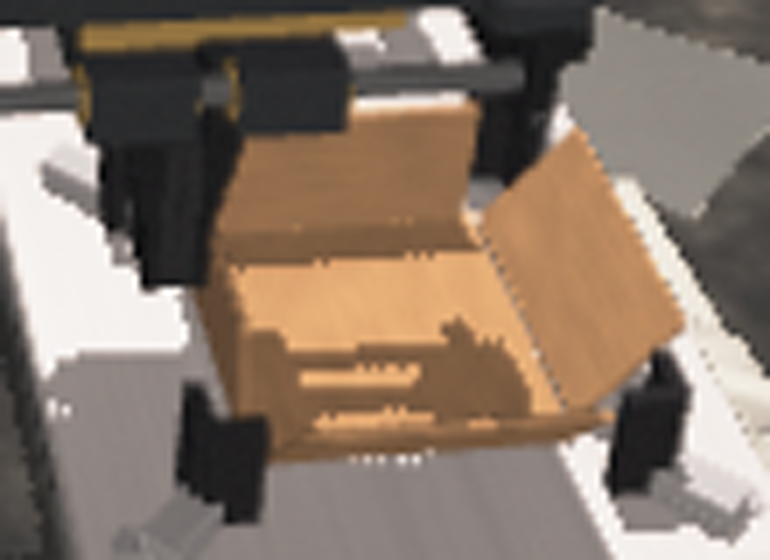

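```bash
python3 - <<'E'
from cam import *
S=Cam('pics/a_side.pkl');p=[.507,-.249,-.512]
for a in (1.2,1.3,1.4,1.5,1.57):
    h=.045*np.sin(a)+.052; o=.045+.045*np.cos(a)
    f=lambda q:((S.proj(fx(p,q))-[350,250])*7).round().tolist()
    print(a,'nearTop',f([[-o,-.126,h],[-o,-.044,h],[-.045,-.126,.052]]),'far',f([[o,-.126,h],[o,-.044,h]]))
E
```

```text
1.2 nearTop [[187.0, 338.0], [128.0, 135.0], [235.0, 451.0]] far [[644.0, 312.0], [542.0, 114.0]]
1.3 nearTop [[203.0, 333.0], [142.0, 131.0], [235.0, 451.0]] far [[629.0, 309.0], [528.0, 111.0]]
1.4 nearTop [[220.0, 329.0], [158.0, 127.0], [235.0, 451.0]] far [[613.0, 307.0], [514.0, 109.0]]
1.5 nearTop [[237.0, 327.0], [173.0, 125.0], [235.0, 451.0]] far [[597.0, 306.0], [499.0, 109.0]]
1.57 nearTop [[249.0, 326.0], [184.0, 124.0], [235.0, 451.0]] far [[586.0, 307.0], [489.0, 109.0]]
```

>>> {"op": "play_rows", "data": {"increments": [[[-1.3, 0.75, 0], [0, 0, 0], 1], [[-1.3, 0.75, 5], [0, 0, 0], 1], [[0, 0, 7], [0, 0, 0], 1], [[5, -2.8, 7], [0, 0, 0], 1], [[10, -5.6, 7], [0, 0, 0], 1], [[14, -7.8, 7], [0, 0, 0], 1], [[14, -7.8, 7], [0, 0, 0], 1], [[14, -7.8, 3], [0, 0, 0], 1], [[14, -7.8, -1], [0, 0, 0], 1], [[14, -7.8, -1], [0, 0, 0], 1]]}}

```text
clock: 7.2
ee_pos: [0.5497, -0.3678, 0.076]
tool_rot: [-3.033, 0.797, 0.015]
ft_force: [-0.6, -0.1, 0.5]
grip_width: 0.0005
```

```bash
python3 st.py g
```

```text
fix xyz mm [ 97.9 -83.1  78.3]
force fix [np.float64(-0.9), np.float64(-0.7), np.float64(0.9)] 7.25 0.00040435934006434536
```

View pics/g1.png

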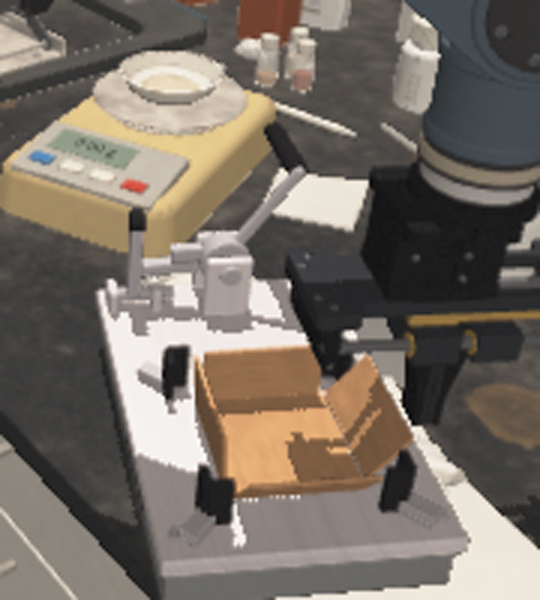

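>>> {"op": "play_rows", "data": {"increments": [[[-0.8, 0.45, 0], [0, 0, 0], 1], [[-1.15, 0.65, 0.2], [0, 0, 0], 1], [[-1.4, 0.8, 0.5], [0, 0, 0], 1], [[-1.65, 0.95, 0.6], [0, 0, 0], 1], [[-1.9, 1.1, 0.75], [0, 0, 0], 1], [[-2.2, 1.25, 0.85], [0, 0, 0], 1], [[-2.5, 1.4, 0.95], [0, 0, 0], 1], [[-2.8, 1.55, 1], [0, 0, 0], 1], [[-3.05, 1.7, 1.1], [0, 0, 0], 1], [[-3.2, 1.8, 1.1], [0, 0, 0], 1], [[-3.35, 1.9, 1.1], [0, 0, 0], 1], [[-3.35, 1.9, 1.1], [0, 0, 0], 1]]}}

```text
clock: 8.75
ee_pos: [0.52, -0.3518, 0.0904]
tool_rot: [-3.038, 0.798, 0.001]
ft_force: [0.5, -0.2, 0.5]
grip_width: 0.0004
```

```bash
python3 st.py h
```

```text
fix xyz mm [ 61.7 -83.2  90.4]
force fix [np.float64(-0.2), np.float64(1.0), np.float64(-0.4)] 8.8 0.0003157795546750981
```

View pics/h1.png

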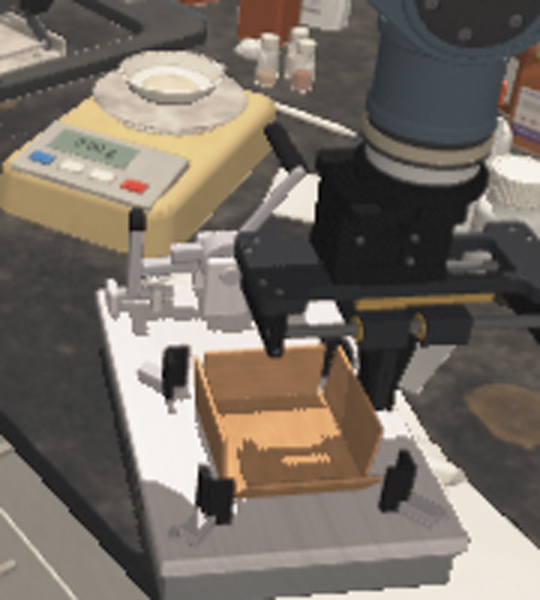

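>>> {"op": "play_rows", "data": {"increments": [[[-0.1, 0.05, 0], [0, 0, 0], 1], [[-0.2, 0.1, 0], [0, 0, 0], 1], [[-0.2, 0.1, 0], [0, 0, 0], 1], [[-0.2, 0.1, 0], [0, 0, 0], 1]]}}

```text
clock: 9.3
ee_pos: [0.5182, -0.351, 0.0905]
tool_rot: [-3.038, 0.798, 0.0]
ft_force: [0.6, 0.2, -0.3]
grip_width: 0.0005
```

```bash
python3 st.py i
```

```text
fix xyz mm [ 59.7 -83.4  90.5]
force fix [np.float64(0.8), np.float64(-0.0), np.float64(0.5)] 9.35 0.0009116139253913769
```

View pics/i1.png

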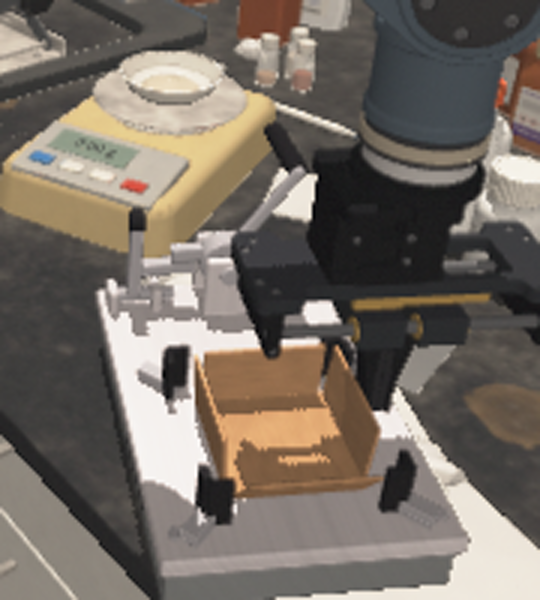

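>>> {"op": "play_rows", "data": {"increments": [[[1.3, -0.75, 0], [0, 0, 0], 1], [[1.3, -0.75, 4], [0, 0, 0], 1], [[1.3, -0.75, 7], [0, 0, 0], 1], [[-2.5, -2.4, 7], [0, 0, 0], 1], [[-7, -4, 7], [0, 0, 0], 1], [[-9.9, -5.5, 7], [0, 0, 0], 1], [[-9.9, -5.5, 7], [0, 0, 0], 1], [[-9.9, -5.5, 3], [0, 0, 0], 1], [[-9.9, -5.5, -1.2], [0, 0, 0], 1], [[-9.9, -5.5, -1.2], [0, 0, 0], 1], [[-9.9, -5.5, -1.2], [0, 0, 0], 1]]}}

```text
clock: 10.72
ee_pos: [0.4204, -0.4064, 0.0794]
tool_rot: [3.038, -0.797, 0.002]
ft_force: [0.1, 0.5, 1.1]
grip_width: 0.0004
```

```bash
python3 st.py j
```

```text
fix xyz mm [   1.9 -180.    80.1]
force fix [np.float64(0.5), np.float64(0.1), np.float64(0.3)] 10.775 0.0005413137879221538
```

View pics/j1.png

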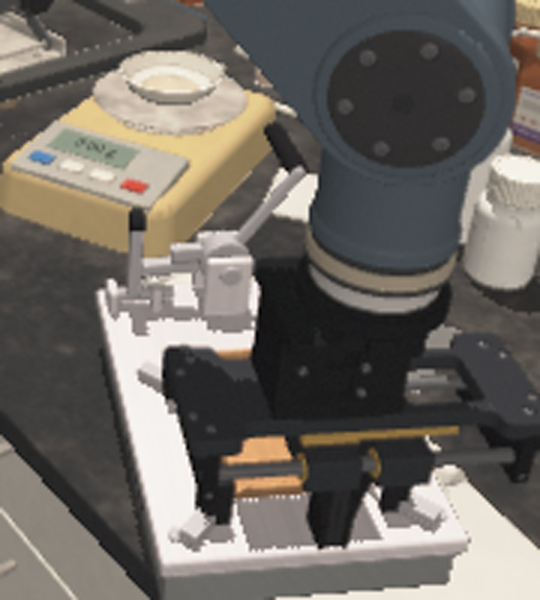

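>>> {"op": "play_rows", "data": {"increments": [[[0.45, 0.8, 0], [0, 0, 0], 1], [[0.65, 1.15, 0.2], [0, 0, 0], 1], [[0.8, 1.45, 0.5], [0, 0, 0], 1], [[0.95, 1.7, 0.65], [0, 0, 0], 1], [[1.1, 2, 0.8], [0, 0, 0], 1], [[1.25, 2.25, 0.9], [0, 0, 0], 1], [[1.4, 2.55, 1], [0, 0, 0], 1], [[1.6, 2.85, 1.1], [0, 0, 0], 1], [[1.75, 3.1, 1.1], [0, 0, 0], 1], [[1.85, 3.25, 1.1], [0, 0, 0], 1], [[1.9, 3.4, 1.1], [0, 0, 0], 1], [[1.9, 3.4, 1.1], [0, 0, 0], 1]]}}

```text
clock: 12.28
ee_pos: [0.4384, -0.3719, 0.0895]
tool_rot: [-3.038, 0.798, 0.0]
ft_force: [-0.2, 0.3, -0.8]
grip_width: 0.0005
```

```bash
python3 - <<'E'
exec(open('st.py').read().replace("sys.argv[1]","'k'"))
r_=read_camera('scene'); cv2.imwrite('pics/k_sc.png',cv2.resize(r_['pixels'][200:320,330:440,::-1],None,fx=5,fy=5,interpolation=2))
E
```

```text
fix xyz mm [   0.3 -140.8   89.5]
force fix [np.float64(-0.2), np.float64(0.2), np.float64(0.6)] 12.325 0.00039081431843522135
```

View pics/k_sc.png

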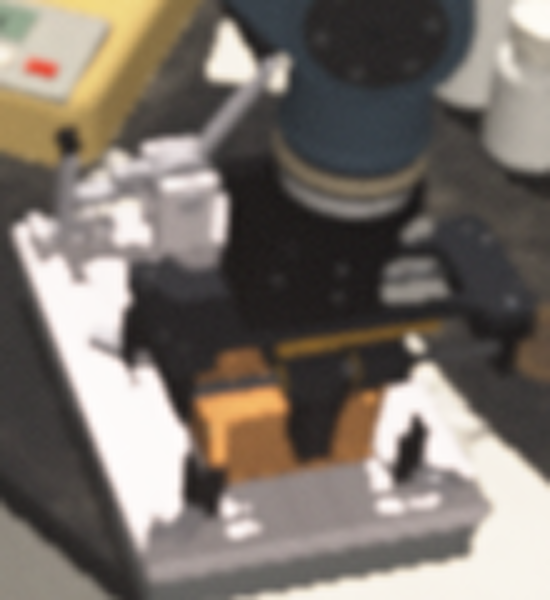

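View pics/k1.png

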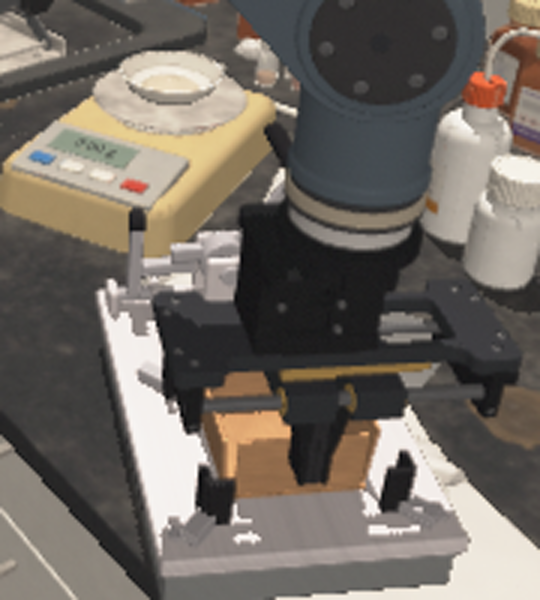

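>>> {"op": "play_rows", "data": {"increments": [[[0.05, 0.1, 0], [0, 0, 0], 1], [[0.05, 0.1, 0], [0, 0, 0], 1], [[-0.7, -1.2, 0], [0, 0, 0], 1], [[-0.7, -1.2, 5], [0, 0, 0], 1], [[-0.7, -1.2, 10], [0, 0, 0], 1], [[-0.7, -1.2, 16], [0, 0, 0], 1], [[0.5, 4, 16], [0, 0, 0], 1], [[2, 9.5, 16], [0, 0, 0], 1], [[3.5, 15, 16], [0, 0, 0], 1], [[5, 20.5, 16], [0, 0, 0], 1], [[6.3, 25.5, 16], [0, 0, 0], 1], [[6.3, 25.5, 16], [0, 0, 0], 1]]}}

```text
clock: 13.88
ee_pos: [0.5013, -0.1139, 0.2496]
tool_rot: [-3.039, 0.79, 0.001]
ft_force: [-0.0, -0.8, -0.1]
grip_width: 0.0004
```

```bash
python3 st.py l;python3 -c "
import cv2
a=cv2.imread('pics/l_side.png')[250:330,350:460]; cv2.imwrite('pics/l2.png',cv2.resize(a,None,fx=7,fy=7,interpolation=2))"
```

```text
fix xyz mm [-70.1 113.2 249.7]
force fix [np.float64(0.5), np.float64(-0.5), np.float64(-0.2)] 13.925 0.0006197152826797761
```

View pics/l1.png

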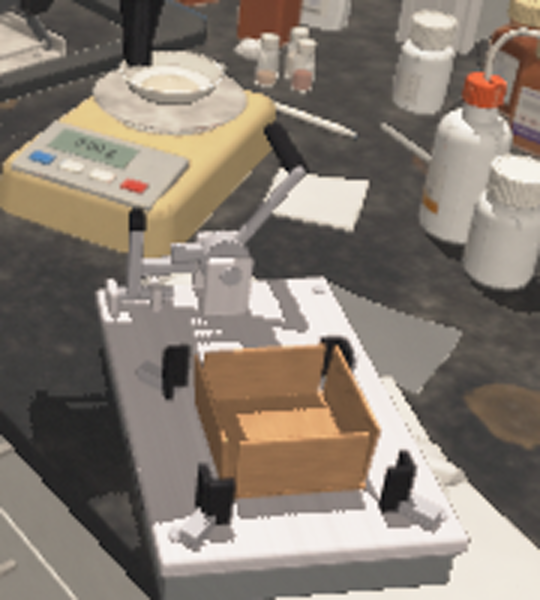

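View pics/l2.png

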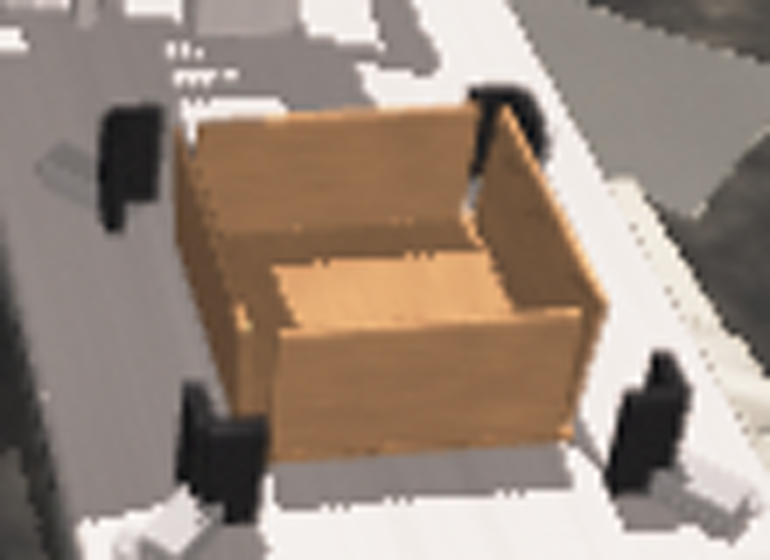

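```bash
python3 - <<'E'
from cam import *
S=Cam('pics/a_side.pkl');p=[.507,-.249,-.512]
for a in (1.2,1.3,1.4,1.5,1.57):
    h=.045*np.sin(a)+.052; o=.045+.045*np.cos(a)
    f=lambda q:((S.proj(fx(p,q))-[350,250])*7).round().tolist()
    print(a,f([[-.041,-.085-o,h],[.041,-.085-o,h],[-.041,-.085-.045,.052],[.041,-.13,.052]]))
E
```

```text
1.2 [[282.0, 391.0], [596.0, 372.0], [253.0, 462.0], [551.0, 443.0]]
1.3 [[278.0, 374.0], [591.0, 356.0], [253.0, 462.0], [551.0, 443.0]]
1.4 [[275.0, 359.0], [586.0, 341.0], [253.0, 462.0], [551.0, 443.0]]
1.5 [[271.0, 345.0], [580.0, 327.0], [253.0, 462.0], [551.0, 443.0]]
1.57 [[268.0, 336.0], [576.0, 318.0], [253.0, 462.0], [551.0, 443.0]]
```

>>> {"op": "play_rows", "data": {"increments": [[[0, 0, -5], [0, 0, 0], 1], [[0, 0, -9], [0, 0, 0], 1], [[0, 0, -11.8], [0, 0, 0], 1], [[0, 0, -11.8], [0, 0, 0], 1]]}}

```text
clock: 14.42
ee_pos: [0.4998, -0.1182, 0.1297]
tool_rot: [-3.037, 0.801, 0.008]
ft_force: [-0.1, 0.7, 0.5]
grip_width: 0.0007
```

```bash
python3 st.py m
```

```text
fix xyz mm [-69.3 110.8 131.1]
force fix [np.float64(0.0), np.float64(-0.4), np.float64(-0.4)] 14.475 0.0003421398868014581
```

View pics/m1.png

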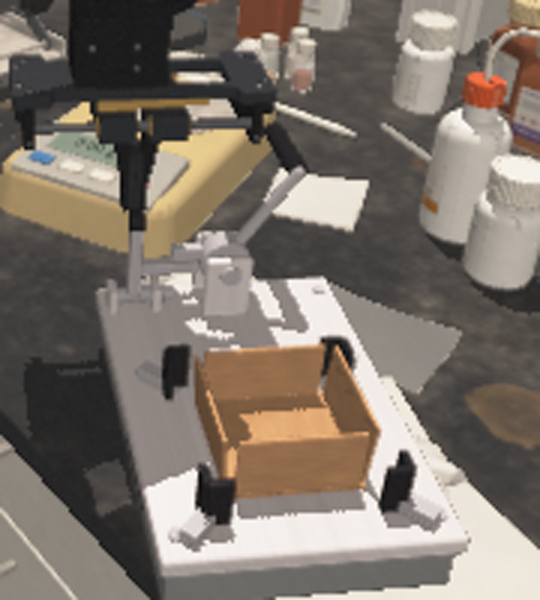

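>>> {"op": "play_rows", "data": {"increments": [[[-0.9, -1.6, 0], [0, 0, 0], 1], [[-1.25, -2.2, 0], [0, 0, 0], 1], [[-1.6, -2.85, 0], [0, 0, 0], 1], [[-1.9, -3.4, 0], [0, 0, 0], 1], [[-2.2, -4, 0], [0, 0, 0], 1], [[-2.55, -4.55, 0], [0, 0, 0], 1], [[-2.85, -5.1, -0.2], [0, 0, 0], 1], [[-3.15, -5.6, -0.5], [0, 0, 0], 1], [[-3.4, -6.1, -0.9], [0, 0, 0], 1], [[-3.65, -6.5, -1.3], [0, 0, 0], 1], [[-3.8, -6.8, -1.6], [0, 0, 0], 1], [[-3.8, -6.8, -1.6], [0, 0, 0], 1]]}}

```text
clock: 15.98
ee_pos: [0.4631, -0.1853, 0.1152]
tool_rot: [3.038, -0.798, -0.001]
ft_force: [-0.5, -0.3, 0.5]
grip_width: 0.0004
```

```bash
python3 st.py n
```

```text
fix xyz mm [-69.5  34.1 115.4]
force fix [np.float64(0.0), np.float64(0.6), np.float64(-0.4)] 16.025 0.000676676976165108
```

View pics/n1.png

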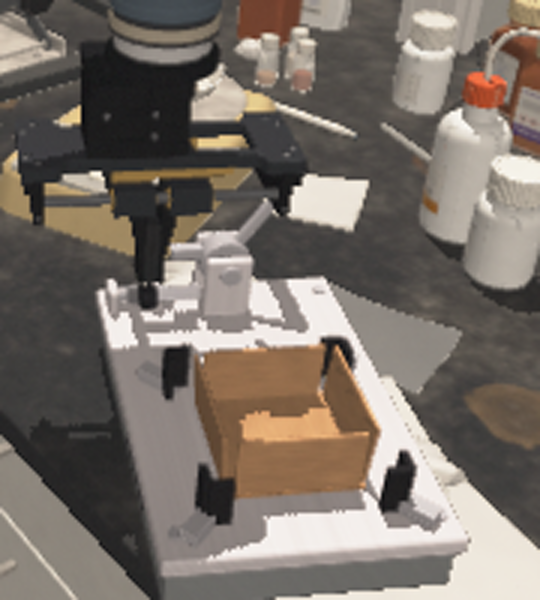

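>>> {"op": "play_rows", "data": {"increments": [[[-0.1, -0.2, -0.3], [0, 0, 0], 1], [[-0.2, -0.4, -0.5], [0, 0, 0], 1], [[-0.2, -0.4, -0.6], [0, 0, 0], 1], [[-0.2, -0.4, -0.6], [0, 0, 0], 1]]}}

```text
clock: 16.52
ee_pos: [0.4614, -0.189, 0.1098]
tool_rot: [3.039, -0.798, 0.0]
ft_force: [0.6, 1.3, 4.3]
grip_width: 0.0006
```

```bash
python3 st.py o; python3 - <<'E'
from cam import *
S=Cam('pics/a_side.pkl');p=[.507,-.249,-.512]
for a in (.75,.85,.95,1.05):
    print(a,((S.proj(fx(p,[[-.07,.075-.068*np.sin(a),.061+.068*np.cos(a)]]))-[310,150])*3).round())
E
```

```text
fix xyz mm [-69.1  30.  109.8]
force fix [np.float64(-1.4), np.float64(1.4), np.float64(4.4)] 16.575 0.0007074633991364671
0.75 [[145. 276.]]
0.85 [[146. 285.]]
0.95 [[147. 294.]]
1.05 [[147. 304.]]
```

View pics/o1.png

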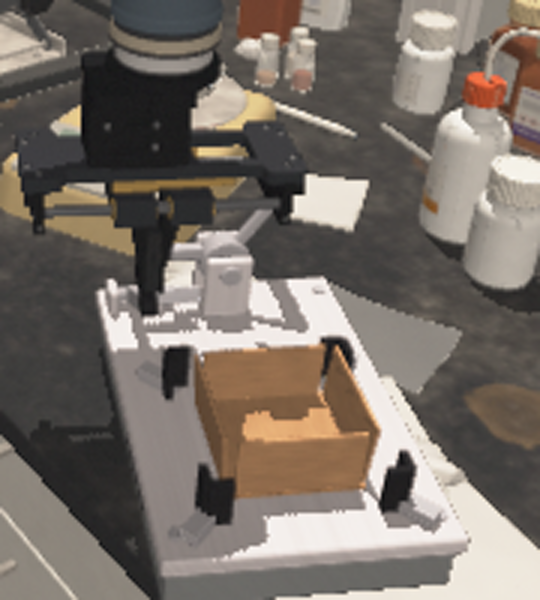

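>>> {"op": "play_rows", "data": {"increments": [[[0, 0, 5], [0, 0, 0], 1], [[0, 0, 10], [0, 0, 0], 0.5], [[0, 0, 15], [0, 0, 0], 0], [[5, 0.6, 15], [0, 0, 0], 0], [[10, 1.2, 15], [0, 0, 0], 0], [[14.7, 1.7, 15], [0, 0, 0], 0], [[14.7, 1.7, 15], [0, 0, 0], 0], [[14.7, 1.7, 15], [0, 0, 0], 0]]}}

```text
clock: 17.58
ee_pos: [0.6072, -0.1718, 0.2585]
tool_rot: [3.039, -0.797, -0.004]
ft_force: [-0.1, 0.0, -0.7]
grip_width: 0.0625
```

```bash
python3 - <<'E'
exec(open('st.py').read().replace("sys.argv[1]","'p'"))
r_=read_camera('wrist'); cv2.imwrite('pics/p_w.png',r_['pixels'][:,:,::-1])
E
```

```text
fix xyz mm [ 49.3 116.1 258.9]
force fix [np.float64(-0.3), np.float64(0.2), np.float64(-0.5)] 17.625 0.06658660316758634
```

View pics/p1.png

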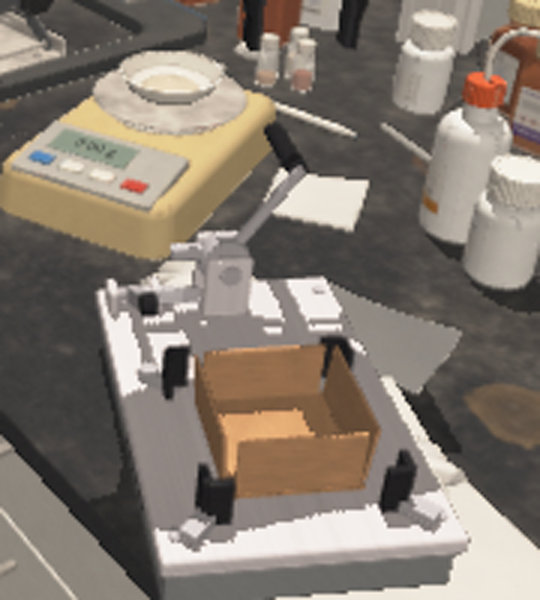

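View pics/p_w.png

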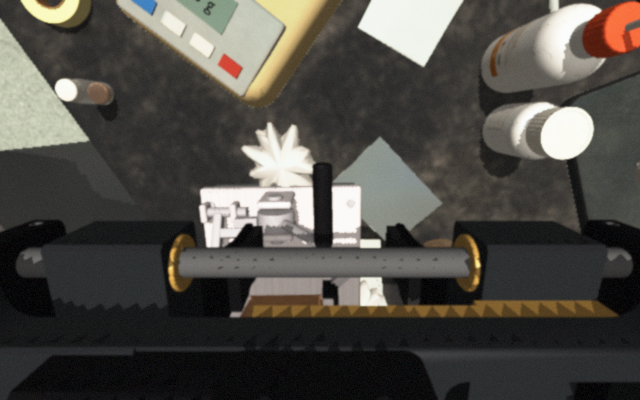

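>>> {"op": "play_rows", "data": {"increments": [[[0.1, 0, -4], [0, 0, 0], 0], [[0.1, 0, -8], [0, 0, 0], 0], [[0.1, 0, -10.6], [0, 0, 0], 0], [[0.1, 0, -10.6], [0, 0, 0], 0], [[0.1, 0, -10.6], [0, 0, 0], 1], [[0.1, 0, -10.6], [0, 0, 0], 1], [[0.1, 0, -10.6], [0, 0, 0], 1], [[0.1, 0, -10.6], [0, 0, 0], 1], [[0.1, 0, -10.6], [0, 0, 0], 1], [[0.1, 0, -10.6], [0, 0, 0], 1], [[0.1, 0, -10.6], [0, 0, 0], 1], [[0.1, 0, -10.6], [0, 0, 0], 1]], "squeeze": 25}}

```text
clock: 19.18
ee_pos: [0.6065, -0.1704, 0.1529]
tool_rot: [-3.037, 0.797, 0.012]
ft_force: [-4.7, 2.9, 8.7]
grip_width: 0.0153
```

```bash
python3 st.py q
```

```text
fix xyz mm [ 48.2 117.2 153.1]
force fix [np.float64(-6.8), np.float64(0.6), np.float64(4.1)] 19.225 0.015430052488669346
```

View pics/q1.png

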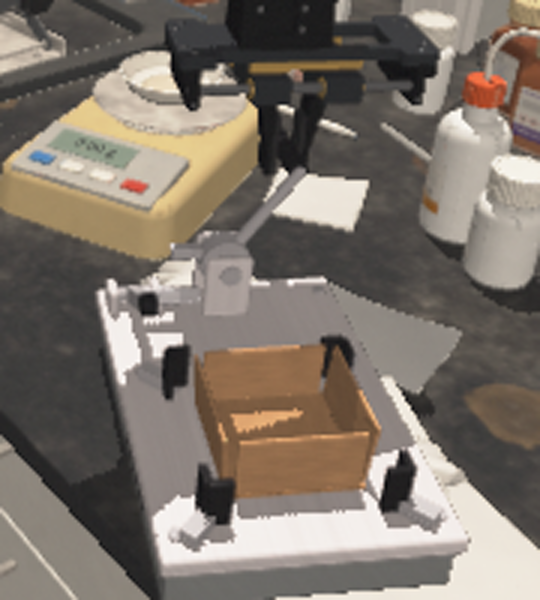

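>>> {"op": "play_rows", "data": {"increments": [[[-0.5, 0.3, 0.35], [0, 0, 0], 1], [[-1, 0.55, 0.65], [0, 0, 0], 1], [[-2.1, 1.2, 1.15], [0, 0, 0], 1], [[-3.25, 1.85, 1.45], [0, 0, 0], 1], [[-4.45, 2.5, 1.55], [0, 0, 0], 1], [[-5.6, 3.15, 1.45], [0, 0, 0], 1], [[-6.75, 3.8, 1.15], [0, 0, 0], 1], [[-7.4, 4.15, 0.9], [0, 0, 0], 1], [[-7.85, 4.4, 0.65], [0, 0, 0], 1], [[-8.4, 4.7, 0.35], [0, 0, 0], 1], [[-8.4, 4.7, 0.35], [0, 0, 0], 1]], "squeeze": 30}}

```text
clock: 20.6
ee_pos: [0.5286, -0.1276, 0.1618]
tool_rot: [3.035, -0.795, 0.019]
ft_force: [0.6, -5.0, 11.0]
grip_width: 0.015
```

```bash
python3 st.py r
```

```text
fix xyz mm [-40.6 116.4 161.9]
force fix [np.float64(2.2), np.float64(-3.8), np.float64(11.8)] 20.65 0.015137444400020577
```

View pics/r1.png

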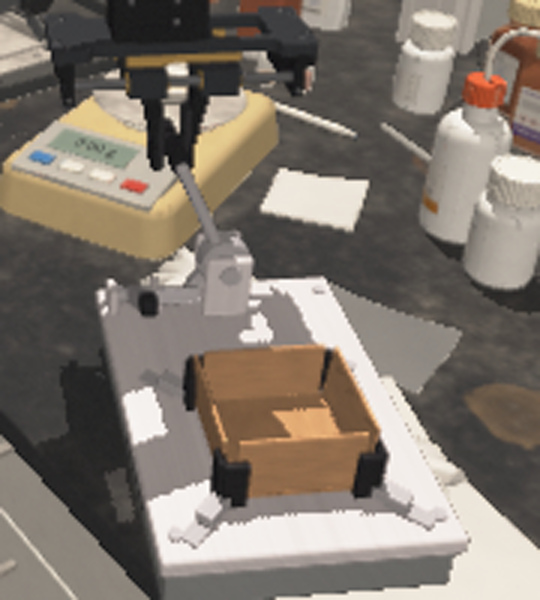

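>>> {"op": "play_rows", "data": {"increments": [[[-0.3, 0.15, 0.1], [0, 0, 0], 1], [[-0.6, 0.35, 0.1], [0, 0, 0], 1], [[-0.6, 0.35, 0.1], [0, 0, 0], 1], [[-0.6, 0.35, 0.1], [0, 0, 0], 1]]}}

```text
clock: 21.15
ee_pos: [0.5248, -0.1256, 0.1605]
tool_rot: [3.034, -0.796, 0.025]
ft_force: [9.0, -8.2, -7.8]
grip_width: 0.0154
```

```bash
python3 st.py s
```

```text
fix xyz mm [-45.  116.3 160.5]
force fix [np.float64(10.7), np.float64(-2.9), np.float64(-8.1)] 21.2 0.01482021856668232
```

>>> {"op": "play_rows", "data": {"increments": [[[-0.25, 0.15, -0.1], [0, 0, 0], 1], [[-0.25, 0.15, -0.1], [0, 0, 0], 1], [[-0.25, 0.15, -0.1], [0, 0, 0], 1], [[-0.25, 0.15, -0.1], [0, 0, 0], 1]]}}

```text
clock: 21.7
ee_pos: [0.5227, -0.1245, 0.1595]
tool_rot: [3.033, -0.796, 0.026]
ft_force: [7.6, -9.2, -8.8]
grip_width: 0.0154
```

```bash
python3 - <<'E'
exec(open('st.py').read().replace("sys.argv[1]","'t'"))
S=Cam('pics/a_side.pkl')
for a in (-.35,-.45,-.5,-.55):
    print(a,((S.proj(fx(p,[[.09*np.sin(a),.082,.09+.09*np.cos(a)],[0,.082,.09]]))-[310,150])*3).round().tolist())
E
```

```text
fix xyz mm [-47.4 116.3 159.5]
force fix [np.float64(11.9), np.float64(-3.9), np.float64(-9.1)] 21.75 0.015151216406121194
-0.35 [[190.0, 161.0], [222.0, 254.0]]
-0.45 [[179.0, 165.0], [222.0, 254.0]]
-0.5 [[173.0, 168.0], [222.0, 254.0]]
-0.55 [[168.0, 171.0], [222.0, 254.0]]
```

View pics/t1.png

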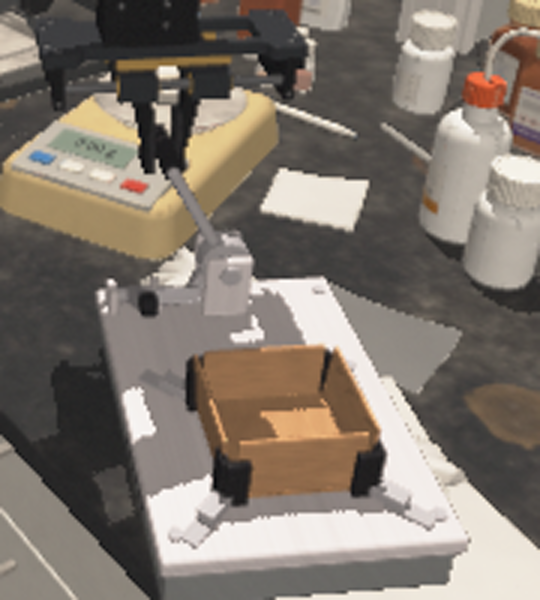

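>>> {"op": "play_rows", "data": {"increments": [[[-0.25, 0.15, -0.1], [0, 0, 0], 1], [[-0.25, 0.15, -0.1], [0, 0, 0], 1], [[-0.25, 0.15, -0.1], [0, 0, 0], 1], [[-0.25, 0.15, -0.1], [0, 0, 0], 1]]}}

```text
clock: 22.25
ee_pos: [0.5207, -0.1234, 0.1584]
tool_rot: [3.033, -0.796, 0.028]
ft_force: [9.4, -10.2, -10.8]
grip_width: 0.0151
```

```bash
python3 - <<'E'
exec(open('st.py').read().replace("sys.argv[1]","'u'"))
a=cv2.imread('pics/u_side.png')[180:330,330:450]; cv2.imwrite('pics/u2.png',cv2.resize(a,None,fx=4,fy=4,interpolation=2))
r_=read_camera('scene'); cv2.imwrite('pics/u_sc.png',r_['pixels'][:,:,::-1])
E
```

```text
fix xyz mm [-49.6 116.2 158.4]
force fix [np.float64(12.4), np.float64(-4.0), np.float64(-9.4)] 22.3 0.015428438011536292
```

View pics/u2.png

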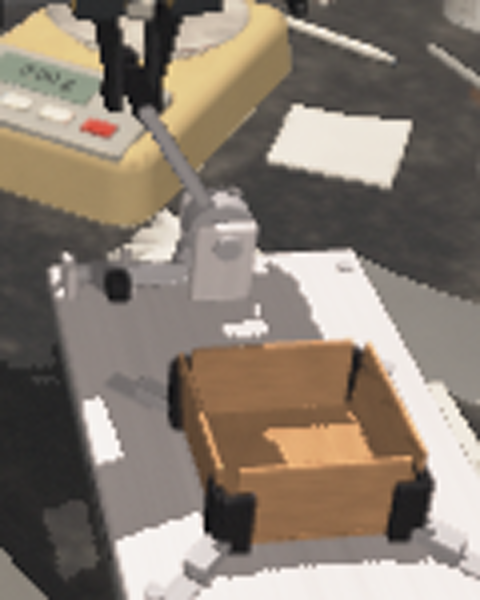

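View pics/u_sc.png

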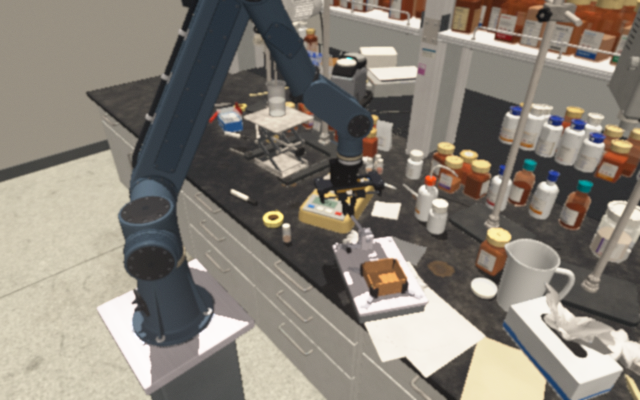

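>>> {"op": "play_rows", "data": {"increments": [[[-0.1, 0.05, -0.2], [0, 0, 0], 1], [[-0.2, 0.1, -0.5], [0, 0, 0], 1], [[-0.2, 0.1, -0.5], [0, 0, 0], 1], [[-0.2, 0.1, -0.5], [0, 0, 0], 1]]}}

```text
clock: 22.85
ee_pos: [0.52, -0.1227, 0.1573]
tool_rot: [3.032, -0.795, 0.035]
ft_force: [4.5, -7.0, 12.8]
grip_width: 0.015
```

```bash
python3 - <<'E'
exec(open('st.py').read().replace("sys.argv[1]","'v'"))
a=cv2.imread('pics/v_side.png')[180:330,330:450]; cv2.imwrite('pics/v2.png',cv2.resize(a,None,fx=4,fy=4,interpolation=2))
E
```

```text
fix xyz mm [-50.5 116.5 157.3]
force fix [np.float64(7.8), np.float64(-3.6), np.float64(12.1)] 22.9 0.014828571079783236
```

View pics/v2.png

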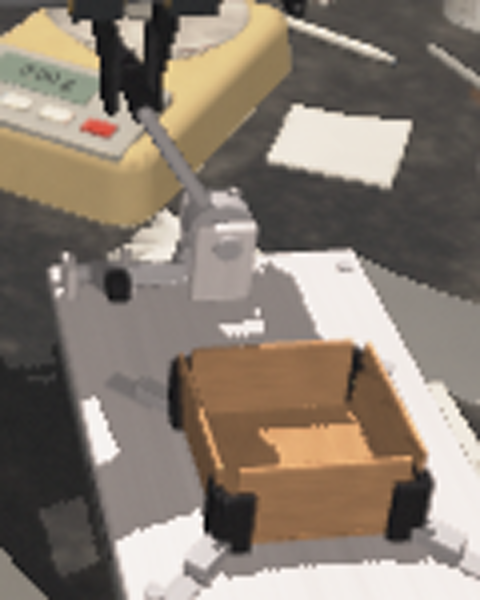

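```bash
python3 -c "
from bench import *
print(get_state()['ft_force']); print(job_done())"
```

```text
[ 4.99270985 -6.96155839 12.06250024]
the job is handed in; nothing more can be done
None
```

I finished the job and handed it in at about 23 s. The arm is still gripping the handle bar and holding the lever at its stop; `job_done` gave no verdict, so what follows comes from my own last checks.

- **Walls:** I raised the near, far and side walls one after another along their arcs. In the pictures all three stand upright, at roughly 1.5 to 1.57 rad measured just after I raised them. In the final picture they are still upright, with the jaws closed in around the corners.
- **Catch:** I flipped it over to its stop, where I felt about 4 N of resistance. The thumb end sits at the pixel expected for 1.05 rad, and it is still down in the final picture.
- **Lever:** I pulled it forward until the force along its arc reached about 12–13 N, against about 5 N from the spring alone. That means it is pressed on its stop. The grip is 15 mm wide on the bar.
- **Bystanders:** The vial, tape roll and marker look unmoved in the last scene picture.

**One disagreement:** at the stop the tool reads fixture x = -50.5 mm, while the bar should be at -47 mm. I put this down to calibration error and slight tool tilt. I also held about 12–14 N of stray force on the bar while finding the stop, well below the limits.

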